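# Assemble the wet-sieving nest

## Robot

A 7-joint arm with a two-finger parallel gripper is mounted at the origin on a cart in front of the work surface, level with it; the furniture and walls round the work are solid. World frame = base frame: x ahead of the robot, y to its left, z up, the work surface at z = 0. Lengths are in mm, angles in rad, forces in N, time in s.
With the tool pointing down it reaches from about 400 to 875 mm from the base axis. Payload 4.4 kg.
Tool frame: the origin (TCP) lies at the very end of the fingers, on their centre line; the grasp point (between the pads) lies 19 mm behind it (ctrl.grip_depth is the distance from the TCP to the grasp point, in mm); z points along the fingers, x is the direction in which the jaws open and shut, and the axes are right-handed (so a half turn about z gives the same grasp; the last joint's range is limited). The gripper opens to 85 mm and grips with 20 to 120 N. Pads are 22 mm wide; open, the fingers measure 114 mm over their backs; the gripper's body (76 mm by 85 mm) begins 54 mm behind the grasp point. The pads swing forward as they close: fully open they stand 13 mm farther back than shut.
Start: joints at [-1.175, 0.628, 0.038, 1.517, -0.027, 0.996, -0.02], TCP at [289.594, 581.939, 231.313] pointing down, gripper open.
Joint ranges: [-3.06, 3.06], [-0.37, 2.12], [-1.25, 1.32], [0.18, 2.47], [-1.1, 4.24], [0.23, 1.98], [-2.94, 2.94]. Speed limits (rad/s): [2.57, 2.57, 3.14, 3.14, 3.14, 3.14, 3.14].

## Interface

Orientations are given as [roll, pitch, yaw] about the fixed x, y, z axes, in that order (R = Rz(yaw) Ry(pitch) Rx(roll)).
In Python, from cell import ctrl gives the robot as it stands.
- The arm moves only by the shell command python3 -m creep 'ROWS'. ROWS is JSON, a list of rows, each an object with "hand": the opening, from 0 (shut) to 1 (fully open); "travel": the shift along the tool's x, y, z in cm, a list of three; "angular": the turn, a rotation vector about the tool's x, y, z in degrees, a list of three. In form: [{"hand": hand, "travel": [tx, ty, tz], "angular": [rx, ry, rz]}, ...]. A call has 1 to 20 rows; each row is the pose to reach, as a shift and turn from the pose measured when the call began, along the tool's axes at that moment; what a row does not reach only later rows make up. A row lasts 1/10 s, in which the tool goes at most 50 mm and 8.59 degrees, less where a joint would pass 70% of its speed; a pose out of reach is approached as far as the arm can. A call with a gripper value outside its range is refused whole. The fingers move at their own pace and stop on an object; the grip force is fixed at half the most. Time passes only in rows, so rows that repeat a pose let the fingers close. It gives the time, the measured TCP pose, the force and the opening at its end, in the units of the state.
- ctrl.read_state(): the state, without advancing time (a new reading comes with each control period).
- ctrl.get_image(name): name is "side" or "top" or "wrist"; returns a dict with "frame" (480x640x3 uint8, red, green, blue), "fx", "fy", "cx", "cy" (pixels), "D" ([k1, k2, p1, p2, k3] as OpenCV has them; the pictures are not rectified), "origin" and "orientation" of the camera in the world. Camera axes: x right, y down, z forward; pixel columns grow to the right and rows downward; lengths in mm; the calibration is good to about 2 mm. A picture is of the moment at which its call begins. There is no depth.
- ctrl.finish_job(): hands the job in, once; it reports no verdict.
Trained networks look in the newest picture that a camera, given by its name, has taken for a name from the list of things; names that differ only in an ending like _2 or _b are one class to them, and where a whole thing is asked for, a point or a joint stands for the part that bears it (a point fixed in the world has none). Each returns a list of dicts, best first, with "confidence" (0 to 1); they miss things now and then, are a little off and sometimes report something else, mostly with a low value. They report only what shows in the picture. A call takes as long as a camera call.
- ctrl.regions_of(camera, thing): "region" (480x640 bool, what is visible of it).
- ctrl.spot_point(camera, thing): "at" ([x, y, z] in mm, in world coordinates, good to about 4 mm: a listed point, or the origin of a listed thing).
The state is a dict: "clock": time; "qpos": joint angles; "qd": joint speeds; "tau": joint torques, N m; "eef_pos": TCP position; "tool_rot": TCP orientation; "force": force on the tool from outside, world axes, zero at the start; "torque": the same for the moment, N m; "width": finger opening in mm.
Only numpy, scipy, OpenCV 4.12 (cv2) and the standard library are available. Lean on these libraries where they do the work, as an engineer would, in place of code of your own. Each camera call takes 0.05 s, during which the arm holds its last target. There are 200 camera calls.

## Task

The three steel sieve cups have drained on their slanted stands: build the wet-sieving nest for the next sample. One at a time, lift each cup out of its stand and lower it into place without dropping it: the large (blue-collared) cup into the upright steel receiver in the clear tray, then the medium (yellow) cup into the large one, then the small (red) cup into the medium one, each hanging straight with its collar fully down on the rim below. Leave the receiver standing where it is and do not disturb the dishes, bottles, beaker and marker round about.

Things in the scene. Friction and masses are not known exactly. Their poses are not given: they have to be found in the camera images.
- receiver: Upright stainless receiver, a plain round beaker with a black foot ring, loose, standing in the clear tray: 77 mm outside diameter, 80 mm tall, wall 2.5 mm, bore 72 mm, 0.28 kg. Origin: centre of the underside; z up along the axis; its rim is at z 80 mm. The large cup hangs in it by the collar: seated, the large cup's origin is 22 mm above this origin on the same axis.
- cup_large: Open steel sieve cup, mesh floor, blue collar ring, 92 mm tall, about 90 g. Origin: centre of underside; z along its axis to the mouth. Body widens from 58 mm outside diameter at the foot to 66 at the collar (58 to 62 mm up, 77 mm diameter); grip band 66 mm across from 62 mm to the rim at 92; bore 61 mm. Starts in its stand, axis 30 degrees off vertical.
- cup_medium: Open steel sieve cup, mesh floor, yellow collar ring, 92 mm tall, about 70 g. Origin: centre of underside; z along its axis to the mouth. Body widens from 47 mm outside diameter at the foot to 55 at the collar (58 to 62 mm up, 66 mm diameter); grip band 55 mm across from 62 mm to the rim at 92; bore 50 mm. Seated, origin 34 mm above the large cup's.
- cup_small: Open steel sieve cup, mesh floor, red collar ring, 92 mm tall, about 55 g. Origin: centre of underside; z along its axis to the mouth. Body widens from 36 mm outside diameter at the foot to 44 at the collar (58 to 62 mm up, 55 mm diameter); grip band 44 mm across from 62 mm to the rim at 92; bore 39 mm. Seated, origin 34 mm above the medium cup's.
- stand_large: White sheet-metal drip stand of the large cup, fixed; the stands swap places. Pan 98 x 92 mm; origin under its centre, z up, x away from the robot (yaw varies). Plate 93 mm square slopes 30 degrees down to the robot, hole 70 mm, its centre at x -12, z 82 mm, top edge z 105. The cup hangs in it by its collar, mouth to the robot, 2 mm play; draw it out 60 mm along its own axis.
- stand_medium: White sheet-metal drip stand of the medium cup, fixed; the stands swap places. Pan 98 x 92 mm; origin under its centre, z up, x away from the robot (yaw varies). Plate 82 mm square slopes 30 degrees down to the robot, hole 59 mm, its centre at x -12, z 82 mm, top edge z 103. The cup hangs in it by its collar, mouth to the robot, 2 mm play; draw it out 60 mm along its own axis.
- stand_small: White sheet-metal drip stand of the small cup, fixed; the stands swap places. Pan 98 x 92 mm; origin under its centre, z up, x away from the robot (yaw varies). Plate 71 mm square slopes 30 degrees down to the robot, hole 48 mm, its centre at x -12, z 82 mm, top edge z 100. The cup hangs in it by its collar, mouth to the robot, 2 mm play; draw it out 60 mm along its own axis.
- tray: Clear shallow tray, 127 x 177 mm, 16 mm high, fixed to the worktop, floor 2 mm thick; origin at the centre of its underside, long side along its y. The receiver and the brown dish stand in it side by side, either way round.
- brown_dish: Petri dish with brown material, 55 mm wide, 17 mm high, loose, in the tray beside the receiver; origin at the centre of its underside. Leave alone.
- red_dish: Petri dish with reddish material, 55 mm wide, 15 mm high, loose, left of the middle in front of a stand; origin at the centre of its underside. Leave alone.
- dropper_left: Dropper bottle, 33 mm wide, 95 mm tall, black top, loose, on the left; origin at the centre of its underside. Leave alone.
- dropper_right: Dropper bottle, 33 mm wide, 95 mm tall, black top, loose, on the right; origin at the centre of its underside. Leave alone.
- pipette_beaker: Small glass beaker with a pipette standing in it, 48 mm wide, 105 mm tall, front right; origin at the centre of its underside. Leave alone.
- marker: Blue marker pen, 132 mm long, 15 mm thick, lying loose at the front left edge; origin under its middle. Leave alone.

How it is judged:
By the outcome, as a careful person would: the job done as asked, in the order asked, and still so for the second after the job is handed in, with the robot touching nothing.
It also fails if it takes over 64 s, if anything falls off the work surface, if the arm or the gripper's body presses on something with over 40 N, if the wrist force passes 120 N, or if a joint passes its speed limit or range.

## Working session

There is one attempt and no reset: what is moved stays moved. The work goes in short steps, Python scripts to look and compute and a shell command to move; the robot and the scene stay as the last step left them, time stands still between calls to the robot, and variables do not carry over. Pictures are saved under pics/ and viewed, about 8 in all and at most 12, crops included, and the job is handed in when it is done.

```bash
ls; mkdir -p pics; python3 - <<'E'
from cell import ctrl
import cv2,numpy as np
s=ctrl.read_state();print({k:np.round(v,3).tolist() for k,v in s.items()})
ims=[]
for n in("side","top"):
    i=ctrl.get_image(n);print(n,i["fx"],i["cx"],i["cy"],i["D"],i["origin"],i["orientation"])
    cv2.imwrite(f"pics/{n}0.png",i["frame"][:,:,::-1])
T="receiver cup_large cup_medium cup_small stand_large stand_medium stand_small tray brown_dish red_dish dropper_left dropper_right pipette_beaker marker".split()
for t in T:
    for n in("side","top"):
        r=ctrl.spot_point(n,t)
        print(t,n,[(np.round(q["at"]).tolist(),round(q["confidence"],2)) for q in r[:2]])
print(ctrl.read_state()["clock"])
E
```

```text
pics
{'clock': 0.0, 'qpos': [-1.175, 0.629, 0.038, 1.518, -0.027, 0.996, -0.02], 'qd': [0.0, -0.002, 0.0, -0.001, -0.001, -0.0, -0.002], 'tau': [-0.001, -56.342, 1.226, -19.344, 0.011, 0.011, 0.0], 'eef_pos': [289.294, 581.346, 230.379], 'tool_rot': [3.142, 0.002, 1.109], 'force': [0.744, 0.241, 0.543], 'torque': [-0.012, 0.04, -0.049], 'width': 85.499}
side 519.5039867994542 316.7582647455805 236.80514890658486 [0.0003307 0.        0.        0.        0.       ] [567.46700427 856.48346452 613.36096996] [-2.13223358  0.02005265  3.10637842]
top 462.2929892940087 314.35237220535 231.96844604360456 [-0.11124168  0.          0.          0.          0.        ] [385.83715088  -1.72912562 895.70505465] [-2.98262973 -0.01005099 -1.55815879]
receiver side [([434.0, -134.0, -0.0], 0.72)]
receiver top [([436.0, -125.0, 4.0], 0.8)]
cup_large side []
cup_large top [([580.0, -156.0, 30.0], 0.7)]
cup_medium side [([652.0, 175.0, 32.0], 0.78)]
cup_medium top []
cup_small side [([586.0, 14.0, 26.0], 0.74), ([567.0, -163.0, -2.0], 0.18)]
cup_small top [([581.0, 13.0, 29.0], 0.57)]
stand_large side [
[... 389 characters left out ...]
0], 0.64)]
tray top [([427.0, -87.0, -0.0], 0.66)]
brown_dish side [([427.0, -44.0, 2.0], 0.77)]
brown_dish top [([431.0, -47.0, -2.0], 0.93)]
red_dish side [([526.0, 120.0, -2.0], 0.79), ([425.0, -92.0, -2.0], 0.31)]
red_dish top [([532.0, 122.0, 4.0], 0.7)]
dropper_left side [([515.0, 204.0, -1.0], 0.57)]
dropper_left top [([518.0, 204.0, 2.0], 0.68)]
dropper_right side [([468.0, -272.0, 0.0], 0.61)]
dropper_right top [([465.0, -268.0, -4.0], 0.6)]
pipette_beaker side [([402.0, -263.0, 1.0], 0.63)]
pipette_beaker top [([395.0, -261.0, 0.0], 0.58), ([563.0, -160.0, 1.0], 0.36)]
marker side [([398.0, 237.0, 2.0], 0.68)]
marker top [([405.0, 237.0, 1.0], 0.7), ([427.0, -90.0, 1.0], 0.46)]
1.5
```

View pics/side0.png

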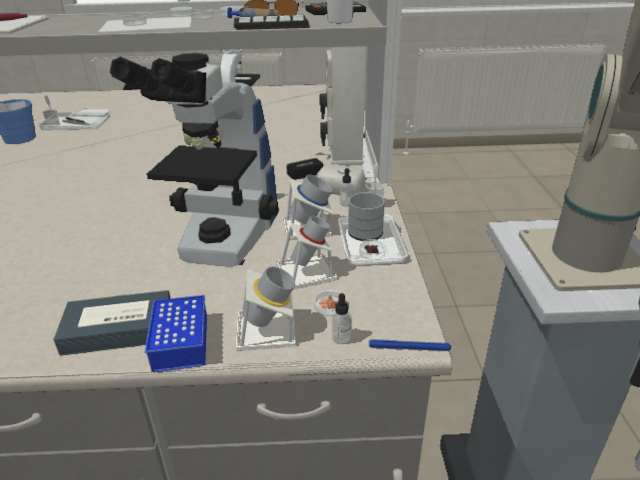

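View pics/top0.png

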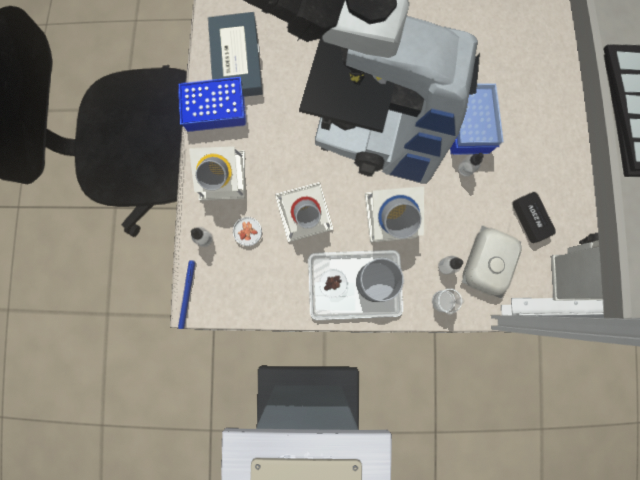

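The side picture shows the yellow cup nearest at (272,287), red at (313,235), blue at (310,195), receiver at (365,215). The top picture shows yellow (214,170), red (306,210), blue (400,213), receiver (380,280). Both agree with the networks. Next I fit the geometry to the masks.

```bash
cat > h.py <<'E'
from cell import ctrl
import cv2,numpy as np
from scipy.optimize import minimize
from scipy.spatial.transform import Rotation as Ro
E=lambda o:Ro.from_euler('xyz',o).as_matrix()
def proj(im,P):
    R=E(im["orientation"]);K=np.array([[im["fx"],0,im["cx"]],[0,im["fy"],im["cy"]],[0,0,1]])
    Rc=R.T
    return cv2.projectPoints(np.asarray(P,float),cv2.Rodrigues(Rc)[0],-Rc@np.asarray(im["origin"],float),K,np.asarray(im["D"],float))[0][:,0]
def circ(r,z):
    t=np.linspace(0,2*np.pi,48,endpoint=False);return np.c_[r*np.cos(t),r*np.sin(t),0*t+z]
D=dict(cup_large=(58,66,77,93,105),cup_medium=(47,55,66,82,103),cup_small=(36,44,55,71,100))
TILT=Ro.from_euler('y',-30,degrees=True).as_matrix()
def cup(n,foot=True):
    f,b,c=D[n][:3];L=[circ(c/2,58),circ(c/2,62),circ(b/2,92)]+([circ(f/2,0)] if foot else [])
    return np.vstack(L)
def cup_in_stand(n,foot=True): return cup(n,foot)@TILT.T+[17,0,31.8]
def stand(n):
    s=D[n][3]/2;pan=[[x,y,0] for x in(-49,49) for y in(-46,46)]
    pl=np.array([[x,y,0] for x in(-s,s) for y in(-s,s)])@TILT.T+[-12,0,82]
    return np.vstack([pan,pl])
def hullmask(p,S=4):
    m=np.zeros((480*S,640*S),np.uint8)
    cv2.fillConvexPoly(m,cv2.convexHull(np.round((p+.5)*S).astype(np.int32)),1);return m
def fit(obs,pts,x0,dof=3,S=4):
    """obs: list (im,mask) compare convex hull of mask to projected hull"""
    O=[(im,cv2.resize(hull(m),None,fx=S,fy=S,interpolation=0)) for im,m in obs]
    def f(v):
        R=Ro.from_euler('z',v[2] if dof==3 else 0,degrees=True).as_matrix();e=0
        for im,m in O:
            h=hullmask(proj(im,pts@R.T+[v[0],v[1],0]),S);e+=1-(h&m).sum()/(h|m).sum()
        return e
    sx=np.vstack([x0]+[np.array(x0)+d for d in np.diag([8,8,8][:dof])])
    r=minimize(f,x0,method='Nelder-Mead',options=dict(initial_simplex=sx,xatol=.1,fatol=1e-5));return r.x,r.fun
def hull(m):
    m=m.astype(np.uint8);n,l,st,_=cv2.connectedComponentsWithStats(m)
    k=[i for i in range(1,n) if st[i,4]>30]
    return (lambda o:(cv2.fillConvexPoly(o,cv2.convexHull(np.argwhere(np.isin(l,k))[:,::-1].astype(np.int32)),1),o)[1])(np.zeros_like(m))
E
python3 - <<'E'
from h import *
im={n:ctrl.get_image(n) for n in("top","side")}
G=dict(large=(566,-160,0),medium=(645,180,0),small=(571,13,10))
for n,g in G.items():
    for cams in(("top",),("side",)):
        obs=[]
        for c in cams:
            a=ctrl.regions_of(c,"stand_"+n);b=ctrl.regions_of(c,"cup_"+n)
            print(n,c,[(round(q["confidence"],2),int(q["region"].sum()),np.argwhere(q["region"]).mean(0).round().tolist()[::-1]) for q in a[:2]+b[:2]])
            if not a: continue
            m=a[0]["region"].copy()
            if b and b[0]["confidence"]>.4:m|=b[0]["region"]
            obs.append((im[c],m))
            if c=="top" and b: print("  cuponly",fit([(im[c],b[0]["region"])],cup_in_stand("cup_"+n,False),g))
        if obs: print("  all",fit(obs,np.vstack([stand("cup_"+n),cup_in_stand("cup_"+n)]),g))
for c in im:
    r=ctrl.regions_of(c,"receiver")
    if r: print(c,r[0]["confidence"],fit([(im[c],r[0]["region"])],np.vstack([circ(38.5,2),circ(38.5,82)]),(435,-130),2))
w=ctrl.get_image("wrist");print(w["fx"],w["cx"],w["cy"],w["D"],w["origin"],w["orientation"])
R=E(ctrl.read_state()["tool_rot"]);print(R.T@(w["origin"]-ctrl.read_state()["eef_pos"]),R.T@E(w["orientation"]))
E
```

```text
large top [(0.77, 1431, [390.0, 210.0]), (0.65, 1696, [379.0, 280.0]), (0.59, 1383, [400.0, 216.0])]
  cuponly (array([ 562.66132596, -159.69848596,    2.37911845]), np.float64(0.07565224503148771))
  all (array([ 565.81050634, -157.51701152,    6.68191372]), np.float64(0.027503332134470093))
large side [(0.88, 742, [304.0, 210.0]), (0.67, 1065, [312.0, 197.0])]
  all (array([ 568.94160541, -166.15716818,    6.45400304]), np.float64(0.11573200323537347))
medium top [(0.79, 1704, [221.0, 174.0]), (0.26, 1470, [400.0, 216.0]), (0.59, 1061, [213.0, 172.0])]
  cuponly (array([638.9457308 , 180.05167487,   8.63808998]), np.float64(0.03157296990346392))
  all (array([641.21009706, 179.50058977,   2.89327171]), np.float64(0.05065678384245964))
medium side [(0.97, 2344, [264.0, 323.0]), (0.54, 787, [341.0, 321.0]), (0.81, 1641, [270.0, 295.0]), (0.38, 1580, [374.0, 244.0])]
  all (array([645.49709269, 176.85868853,   2.69601583]), np.float64(0.025068011223632336))
small top [(0.68, 1521, [303.0, 212.0]), (0.8, 721, [306.0, 211.0])]
  cuponly (array([568.38693905,  12.41096088,  16.6783382 ])
[... 183 characters left out ...]
.0, 239.0]), (0.95, 940, [310.0, 239.0])]
  all (array([571.00292379,  12.02360866,  18.0152781 ]), np.float64(0.0434241814523505))
top 0.89 (array([ 434.68778229, -127.60248947]), np.float64(0.026229387243147495))
side 0.96 (array([ 437.48584051, -132.16529772]), np.float64(0.0382722592368262))
399.1052086348433 316.62906906973535 238.65627555701542 [-0.02439288  0.          0.          0.          0.        ] [219.48189771 616.35296409 373.00337231] [2.82551595e+00 1.09217578e-03 1.10838351e+00]
[  -0.43613627  -78.10076256 -141.68624678] [[ 9.99999198e-01 -1.90459519e-04 -1.25192750e-03]
 [ 5.70201002e-04  9.50454701e-01  3.10862569e-01]
 [ 1.13069364e-03 -3.10863034e-01  9.50454047e-01]]
```

```bash
cat >> h.py <<'E'
def toolR(psi,tilt):
    # tool z = -cup axis, tool x = +stand y
    return Ro.from_euler('z',psi,degrees=True).as_matrix()@Ro.from_euler('y',-tilt,degrees=True).as_matrix()@np.array([[0,1,0],[1,0,0],[0,0,-1.]])
def stand_cup(x,y,psi):
    Rz=Ro.from_euler('z',psi,degrees=True).as_matrix();return np.array([x,y,0])+Rz@[17,0,31.8],Rz@TILT[:,2]
def go(p,R):
    s=ctrl.read_state();T=E(s["tool_rot"]);p0=np.array(s["eef_pos"])
    print("travel",np.round(T.T@(p-p0)/10,2).tolist(),"angular",np.round(Ro.from_matrix(T.T@R).as_rotvec(degrees=True),1).tolist(),"dist",np.linalg.norm(p-p0).round(),"target",np.round(p).tolist(),"w",round(s["width"],1),"t",s["clock"])
E
python3 - <<'E'
from h import *
o,a=stand_cup(566,-159,5)
go(o+190*a,toolR(5,30))
E
```

```text
travel [-58.09, 51.11, 3.49] angular [-29.2, 8.2, -30.7] dist 774.0 target [488.0, -166.0, 196.0] w 85.4 t 2.35
```

```bash
python3 -m creep '[{"hand":1,"travel":[-15,13,0],"angular":[-8,2,-8]},{"hand":1,"travel":[-30,26,0],"angular":[-15,4,-15]},{"hand":1,"travel":[-58,51,3.5],"angular":[-29.2,8.2,-30.7]},{"hand":1,"travel":[-58,51,3.5],"angular":[-29.2,8.2,-30.7]},{"hand":1,"travel":[-58,51,3.5],"angular":[-29.2,8.2,-30.7]},{"hand":1,"travel":[-58,51,3.5],"angular":[-29.2,8.2,-30.7]},{"hand":1,"travel":[-58,51,3.5],"angular":[-29.2,8.2,-30.7]},{"hand":1,"travel":[-58,51,3.5],"angular":[-29.2,8.2,-30.7]},{"hand":1,"travel":[-58,51,3.5],"angular":[-29.2,8.2,-30.7]},{"hand":1,"travel":[-58,51,3.5],"angular":[-29.2,8.2,-30.7]},{"hand":1,"travel":[-58,51,3.5],"angular":[-29.2,8.2,-30.7]},{"hand":1,"travel":[-58,51,3.5],"angular":[-29.2,8.2,-30.7]},{"hand":1,"travel":[-58,51,3.5],"angular":[-29.2,8.2,-30.7]},{"hand":1,"travel":[-58,51,3.5],"angular":[-29.2,8.2,-30.7]},{"hand":1,"travel":[-58,51,3.5],"angular":[-29.2,8.2,-30.7]},{"hand":1,"travel":[-58,51,3.5],"angular":[-29.2,8.2,-30.7]},{"hand":1,"travel":[-58,51,3.5],"angular":[-29.2,8.2,-30.7]},{"hand":1,"travel":[-58,51,3.5],"angular":[-29.2,8.2,-30.7]},{"hand":1,"travel":[-58,51,3.5],"angular":[-29.2,8.2,-30.7]},{"hand":1,"travel":[-58,51,3.5],"angular":[-29.2,8.2,-30.7]}]'
cat > look.py <<'E'
from h import *
import sys
n,x,y,p,out=sys.argv[1],*map(float,sys.argv[2:5]),sys.argv[5]
im=ctrl.get_image("wrist");a=ctrl.regions_of("wrist","stand_"+n);b=ctrl.regions_of("wrist","cup_"+n)
print([(round(q["confidence"],2),int(q["region"].sum())) for q in a[:2]+b[:2]])
fr=np.ascontiguousarray(im["frame"][:,:,::-1]);g=(x,y,p)
def draw(v,c):
    Rz=Ro.from_euler('z',v[2],degrees=True).as_matrix()
    for k in(slice(0,48),slice(96,144)):
        q=proj(im,cup_in_stand("cup_"+n)[k]@Rz.T+[v[0],v[1],0]);cv2.polylines(fr,[q.round().astype(np.int32)],True,c,1)
draw(g,(0,0,255))
if b:
    v,f=fit([(im,b[0]["region"])],cup_in_stand("cup_"+n,False),g,S=2);print("cup",v.round(1),round(f,3));draw(v,(0,255,0))
if a and b:
    v,f=fit([(im,a[0]["region"]|b[0]["region"])],np.vstack([stand("cup_"+n),cup_in_stand("cup_"+n)]),g,S=2);print("all",v.round(1),round(f,3));draw(v,(255,0,255))
cv2.imwrite("pics/"+out,fr)
print({k:np.round(ctrl.read_state()[k],2).tolist() for k in("clock","eef_pos","force","qpos")})
E
python3 look.py large 566 -159 5 w1.png
```

```text
clock: 4.35
eef_pos: [482.5, -38.7, 196.1]
tool_rot: [2.617, -0.0, 1.656]
force: [0.9, -0.7, 0.0]
width: 85.2
[(0.78, 12543), (0.32, 11396), (0.82, 11312), (0.25, 3643)]
cup [ 563.1 -158.3    9.7] 0.038
all [ 566.1 -160.3    5.4] 0.012
{'clock': 4.5, 'eef_pos': [481.35, -42.45, 195.27], 'force': [0.92, 0.55, 0.17], 'qpos': [0.92, 0.6, -1.22, 2.45, 1.82, 0.58, -0.12]}
```

View pics/w1.png

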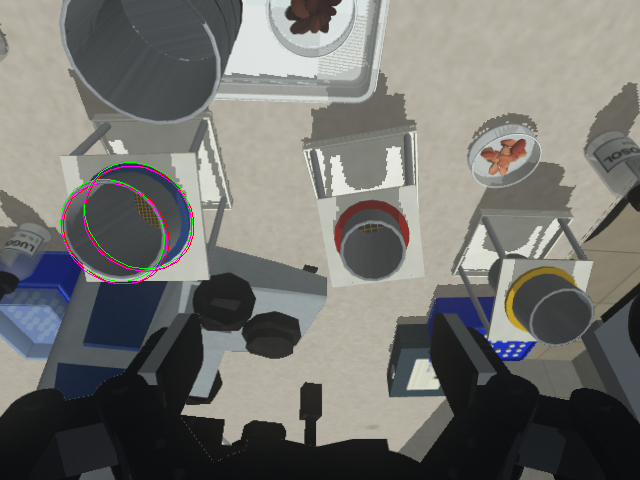

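The wrist view shows blue cup centred near (128,222), with the fitted circles lying on its rim and collar. The fits agree at (566,-160, 5.4°). The arm is folded close to its joint limits, so I'll approach from further out.

```bash
python3 - <<'E'
from h import *
o,a=stand_cup(566,-160,5.4)
for k in(150,120,66): go(o+k*a,toolR(5.4,30))
E
```

```text
travel [-12.46, -0.14, 3.81] angular [-0.1, 0.7, -1.0] dist 130.0 target [508.0, -165.0, 162.0] w 85.1 t 4.5
travel [-12.43, -0.13, 6.81] angular [-0.1, 0.7, -1.0] dist 142.0 target [523.0, -164.0, 136.0] w 85.1 t 4.5
travel [-12.37, -0.12, 12.21] angular [-0.1, 0.7, -1.0] dist 174.0 target [550.0, -162.0, 89.0] w 85.1 t 4.5
```

```bash
python3 -m creep '[{"hand":1,"travel":[-4,-0.1,1.2],"angular":[0,0,0]},{"hand":1,"travel":[-8,-0.1,2.5],"angular":[0,0.7,-1]},{"hand":1,"travel":[-12.5,-0.1,3.8],"angular":[0,0.7,-1]},{"hand":1,"travel":[-12.5,-0.1,3.8],"angular":[0,0.7,-1]},{"hand":1,"travel":[-12.5,-0.1,3.8],"angular":[0,0.7,-1]},{"hand":1,"travel":[-12.5,-0.1,3.8],"angular":[0,0.7,-1]}]'
python3 - <<'E'
from h import *
o,a=stand_cup(566,-160,5.4)
print(np.round(ctrl.read_state()["qpos"],2))
for k in(150,120,66): go(o+k*a,toolR(5.4,30))
E
```

```text
clock: 5.1
eef_pos: [508.9, -163.1, 162.4]
tool_rot: [2.619, -0.001, 1.67]
force: [0.8, -0.1, 0.2]
width: 85.5
[ 1.11  0.7  -1.04  2.32  1.87  0.38  0.23]
travel [-0.23, -0.11, 0.02] angular [-0.1, -0.2, 0.2] dist 3.0 target [508.0, -165.0, 162.0] w 85.5 t 5.1
travel [-0.24, -0.11, 3.02] angular [-0.1, -0.2, 0.2] dist 30.0 target [523.0, -164.0, 136.0] w 85.5 t 5.1
travel [-0.26, -0.1, 8.42] angular [-0.1, -0.2, 0.2] dist 84.0 target [550.0, -162.0, 89.0] w 85.5 t 5.1
```

```bash
python3 look.py large 566 -160 5.4 w2.png
```

```text
[(0.74, 14767), (0.39, 7603), (0.97, 13659)]
cup [ 562.4 -160.3    9.7] 0.035
all [ 565.  -160.9    6.1] 0.03
{'clock': 5.25, 'eef_pos': [508.76, -163.78, 162.39], 'force': [-0.75, 0.69, -0.12], 'qpos': [1.12, 0.7, -1.04, 2.32, 1.87, 0.38, 0.23]}
```

View pics/w2.png

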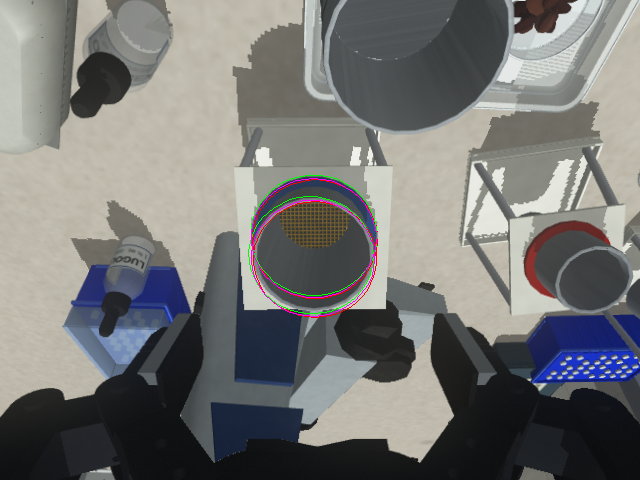

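The view shows the blue cup's rim centred near (313,252) between the fingers, within 2–3 mm of the fit. I'll go down.

```bash
python3 -m creep '[{"hand":1,"travel":[-0.15,-0.1,2.8],"angular":[0,0,0]},{"hand":1,"travel":[-0.2,-0.1,5.6],"angular":[0,0,0]},{"hand":1,"travel":[-0.2,-0.1,8.5],"angular":[0,0,0]},{"hand":1,"travel":[-0.2,-0.1,8.5],"angular":[0,0,0]},{"hand":1,"travel":[-0.2,-0.1,8.5],"angular":[0,0,0]}]'
python3 - <<'E'
from h import *
o,a=stand_cup(566,-160.5,5.6)
go(o+65*a,toolR(5.6,30))
i=ctrl.get_image("wrist");cv2.imwrite("pics/w3.png",i["frame"][:,:,::-1])
E
```

```text
clock: 5.75
eef_pos: [550.0, -160.1, 88.3]
tool_rot: [2.62, -0.002, 1.671]
force: [-1.1, -0.2, 1.3]
width: 85.0
travel [-0.2, 0.02, 0.03] angular [-0.1, -0.2, 0.1] dist 2.0 target [551.0, -162.0, 88.0] w 85.0 t 5.75
```

View pics/w3.png

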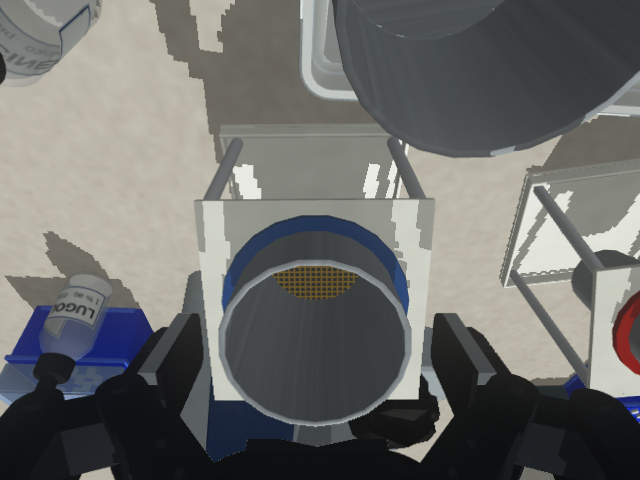

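The view shows the rim centred at (315,343), midway between the pads at (185,350) and (450,350). Closing.

```bash
python3 -m creep '[{"hand":0,"travel":[0,0,0],"angular":[0,0,0]},{"hand":0,"travel":[0,0,0],"angular":[0,0,0]},{"hand":0,"travel":[0,0,0],"angular":[0,0,0]},{"hand":0,"travel":[0,0,0],"angular":[0,0,0]},{"hand":0,"travel":[0,0,0],"angular":[0,0,0]},{"hand":0,"travel":[0,0,0],"angular":[0,0,0]}]'
python3 -m creep '[{"hand":0,"travel":[0,0,-0.7],"angular":[0,0,0]},{"hand":0,"travel":[0,0,-1.5],"angular":[0,0,0]},{"hand":0,"travel":[0,0,-1.5],"angular":[0,0,0]}]'
```

```text
clock: 6.4
eef_pos: [549.8, -160.1, 90.9]
tool_rot: [2.617, 0.0, 1.673]
force: [-5.0, 1.2, 7.7]
width: 64.5
clock: 6.7
eef_pos: [541.9, -161.4, 105.3]
tool_rot: [2.617, 0.003, 1.673]
force: [0.1, -0.6, -1.0]
width: 65.3
```

```bash
python3 -m creep '[{"hand":0,"travel":[0,0,-1.5],"angular":[0,0,0]},{"hand":0,"travel":[0,0,-3],"angular":[0,0,0]},{"hand":0,"travel":[0,0,-4.5],"angular":[0,0,0]},{"hand":0,"travel":[0,0,-6],"angular":[0,0,0]},{"hand":0,"travel":[0,0,-6.8],"angular":[0,0,0]},{"hand":0,"travel":[0,0,-6.8],"angular":[0,0,0]},{"hand":0,"travel":[0,0,-6.8],"angular":[0,0,0]}]'
python3 - <<'E'
from h import *
print(np.round(ctrl.read_state()["qpos"],2))
p=np.array([435.5,-129,2+22+66])
for h in(150,110): go(p+[0,0,h],toolR(0,0))
r=ctrl.spot_point("top","cup_large");print(r[:2])
E
```

```text
clock: 7.4
eef_pos: [508.1, -165.2, 164.1]
tool_rot: [2.617, 0.003, 1.672]
force: [-1.0, 0.5, -1.5]
width: 64.7
[ 1.12  0.69 -1.04  2.32  1.87  0.38  0.23]
travel [4.31, -2.12, -10.02] angular [30.1, -1.3, 5.7] dist 111.0 target [436.0, -129.0, 240.0] w 64.7 t 7.4
travel [4.32, -4.13, -6.56] angular [30.1, -1.3, 5.7] dist 89.0 target [436.0, -129.0, 200.0] w 64.7 t 7.4
[{'at': [582.3, -156.4, 33.9], 'confidence': 0.93}, {'at': [520.4, 203.5, -0.8], 'confidence': 0.51}]
```

```bash
python3 -m creep '[{"hand":0,"travel":[1,-0.7,-3],"angular":[0,0,0]},{"hand":0,"travel":[2,-1.2,-6],"angular":[5,0,1]},{"hand":0,"travel":[3.5,-2.1,-10],"angular":[12,-0.5,2]},{"hand":0,"travel":[4.3,-2.1,-10],"angular":[18,-1,4]},{"hand":0,"travel":[4.3,-2.1,-10],"angular":[24,-1.3,5]},{"hand":0,"travel":[4.3,-2.1,-10],"angular":[30,-1.3,5.7]},{"hand":0,"travel":[4.3,-2.1,-10],"angular":[30,-1.3,5.7]},{"hand":0,"travel":[4.3,-2.1,-10],"angular":[30,-1.3,5.7]},{"hand":0,"travel":[4.3,-2.1,-10],"angular":[30,-1.3,5.7]},{"hand":0,"travel":[4.3,-2.1,-10],"angular":[30,-1.3,5.7]}]'
cat > lookp.py <<'E'
# relation of held cup n to a target (receiver origin xy, rim list)
from h import *
import sys
n,out=sys.argv[1],sys.argv[2];tx,ty=map(float,sys.argv[3:5]);rim=[(38.5,82),(36,82)] if n=="large" else [(33,116),(30.5,116)] if n=="medium" else [(27.5,150),(25,150)]
s=ctrl.read_state();T=E(s["tool_rot"]);p=np.array(s["eef_pos"]);k=float(sys.argv[5]) if len(sys.argv)>5 else 66
for c in("wrist","side","top"):
    im=ctrl.get_image(c);fr=np.ascontiguousarray(im["frame"][:,:,::-1])
    for r,z in rim: cv2.polylines(fr,[proj(im,circ(r,z)+[tx,ty,0]).round().astype(np.int32)],True,(0,255,0),1)
    F=np.array([[1,0,0],[0,-1,0],[0,0,-1.]]) # cup frame in tool frame
    C=lambda P:(P@F.T+[0,0,k])@T.T+p
    for j in range(4): cv2.polylines(fr,[proj(im,C(cup("cup_"+n)[48*j:48*j+48])).round().astype(np.int32)],True,(255,0,255),1)
    cv2.imwrite(f"pics/{c}_{out}",fr)
    b=ctrl.regions_of(c,"cup_"+n)
    if b and b[0]["confidence"]>.4 and c!="wrist":
        g=(C(np.zeros((1,3)))[0]);v,f=fit([(im,b[0]["region"])],(cup("cup_"+n)+[0,0,g[2]]),g[:2],2);print(c,"cup upright fit xy",v.round(1),round(f,3),"expected",g.round(1))
t,sd=cv2.imread("pics/top_"+out),cv2.imread("pics/side_"+out)
q=proj(ctrl.get_image("top"),[[tx,ty,120]])[0].astype(int)
crop=lambda im,q,h:cv2.resize(im[max(q[1]-h,0):q[1]+h,max(q[0]-h,0):q[0]+h],(400,400),interpolation=cv2.INTER_CUBIC)
q2=proj(ctrl.get_image("side"),[[tx,ty,150]])[0].astype(int)
cv2.imwrite("pics/both_"+out,np.hstack([crop(t,q,80),crop(sd,q2,80)]))
print("qpos",np.round(s["qpos"],2))
Rw=T@F  # cup frame
go(np.array([tx,ty,p[2]]),T)
print("axis tilt deg",np.degrees(np.arccos(-T[2,2])).round(2),"force",np.round(s["force"],1),"pos",p.round(1))
E
python3 lookp.py large p1.png 435.5 -129
```

```text
clock: 8.45
eef_pos: [434.4, -128.9, 238.5]
tool_rot: [-3.141, -0.002, 1.573]
force: [-0.6, 0.1, -0.8]
width: 64.6
side cup upright fit xy [ 432.4 -127.5] 0.055 expected [ 434.4 -128.8  172.5]
top cup upright fit xy [ 422.  -122.2] 0.747 expected [ 434.4 -128.8  172.5]
qpos [ 1.01  0.56 -1.16  2.01  0.63  0.98  1.1 ]
travel [0.01, -0.01, 0.13] angular [0.1, 0.0, -0.1] dist 1.0 target [436.0, -129.0, 239.0] w 64.8 t 8.85
axis tilt deg 0.09 force [-0.6  0.1 -0.8] pos [ 434.4 -128.9  238.5]
```

View pics/both_p1.png

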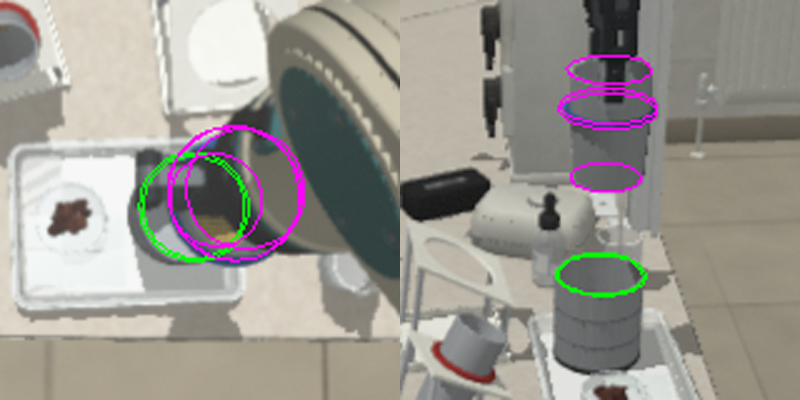

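The crop shows the cup held upright above the receiver: cup foot at (605,178), receiver rim at (600,275) in the side half. I'll check the wrist view for the fit.

View pics/wrist_p1.png

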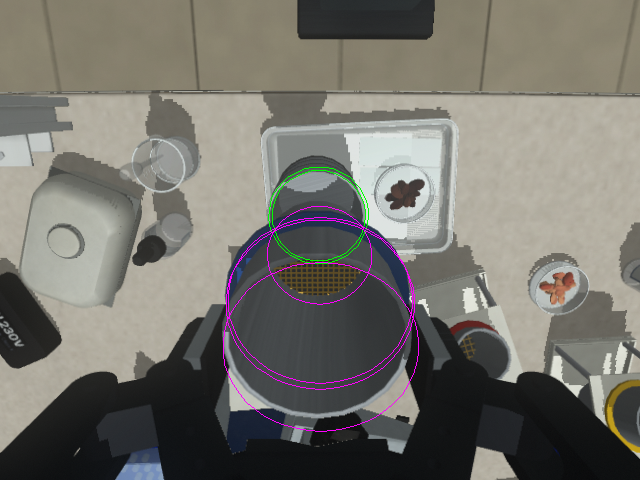

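The wrist view shows the receiver rim on the green circles at (319,215). The cup's rim sits about 3 mm lower in the grip than assumed (k≈69). I'll lower it.

```bash
python3 -m creep '[{"hand":0,"travel":[0,0.1,3],"angular":[0,0,0]},{"hand":0,"travel":[0,0.1,6],"angular":[0,0,0]},{"hand":0,"travel":[0,0.1,8],"angular":[0,0,0]},{"hand":0,"travel":[0,0.1,9.5],"angular":[0,0,0]},{"hand":0,"travel":[0,0.1,11],"angular":[0,0,0]},{"hand":0,"travel":[0,0.1,12.5],"angular":[0,0,0]},{"hand":0,"travel":[0,0.1,13.5],"angular":[0,0,0]},{"hand":0,"travel":[0,0.1,13.8],"angular":[0,0,0]},{"hand":0,"travel":[0,0.1,13.8],"angular":[0,0,0]}]'
python3 -m creep '[{"hand":0,"travel":[0,0,0.3],"angular":[0,0,0]},{"hand":0,"travel":[0,0,0.6],"angular":[0,0,0]},{"hand":0,"travel":[0,0,0.6],"angular":[0,0,0]}]'
```

```text
clock: 9.75
eef_pos: [436.7, -128.9, 101.8]
tool_rot: [3.141, -0.001, 1.572]
force: [0.9, -0.1, -0.4]
width: 64.6
clock: 10.05
eef_pos: [436.7, -129.1, 95.7]
tool_rot: [3.141, -0.001, 1.571]
force: [0.4, -0.2, -1.3]
width: 64.9
```

```bash
python3 -m creep '[{"hand":0,"travel":[0,-0.05,0.15],"angular":[0,0,0]},{"hand":0,"travel":[0,-0.05,0.3],"angular":[0,0,0]},{"hand":0,"travel":[0,-0.05,0.3],"angular":[0,0,0]}]'
python3 lookp.py large p2.png 435.5 -129 69
```

```text
clock: 10.35
eef_pos: [436.6, -129.0, 92.8]
tool_rot: [3.14, -0.001, 1.571]
force: [0.5, -0.2, -1.3]
width: 64.6
side cup upright fit xy [ 433.1 -153.7] 0.422 expected [ 436.7 -128.9   23.8]
top cup upright fit xy [ 431.7 -124.2] 0.813 expected [ 436.7 -128.9   23.8]
qpos [ 0.81  0.76 -0.89  2.15  0.97  0.7   0.81]
travel [0.0, -0.08, 0.0] angular [-0.0, 0.0, -0.0] dist 1.0 target [436.0, -129.0, 93.0] w 64.7 t 10.75
axis tilt deg 0.1 force [ 0.5 -0.2 -1.3] pos [ 436.6 -129.    92.8]
```

View pics/both_p2.png

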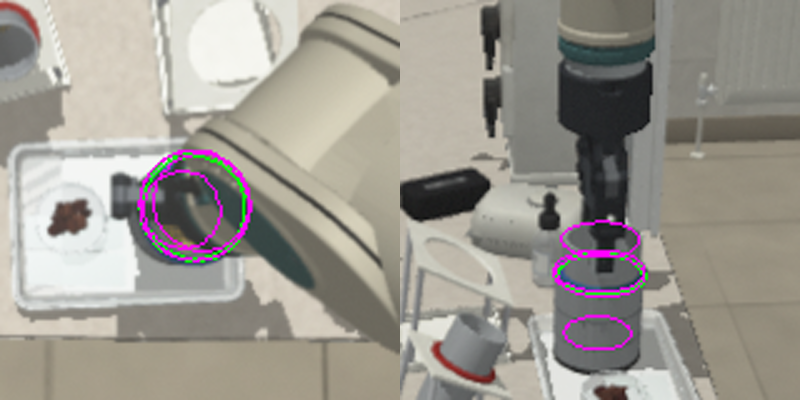

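The side half shows the collar within a few mm of the receiver rim at (600,272). I'll keep going down until there is contact.

```bash
python3 -m creep '[{"hand":0,"travel":[0,-0.05,0.15],"angular":[0,0,0]},{"hand":0,"travel":[0,-0.05,0.3],"angular":[0,0,0]},{"hand":0,"travel":[0,-0.05,0.3],"angular":[0,0,0]}]'
```

```text
clock: 11.05
eef_pos: [436.8, -128.9, 91.1]
tool_rot: [3.138, 0.001, 1.572]
force: [-1.4, 0.1, 17.1]
width: 64.3
```

```bash
python3 -m creep '[{"hand":1,"travel":[0,0,-0.1],"angular":[0,0,0]},{"hand":1,"travel":[0,0,-0.1],"angular":[0,0,0]},{"hand":1,"travel":[0,0,-0.1],"angular":[0,0,0]},{"hand":1,"travel":[0,0,-0.1],"angular":[0,0,0]},{"hand":1,"travel":[0,0,-0.1],"angular":[0,0,0]}]'
python3 -m creep '[{"hand":1,"travel":[0,0,-2],"angular":[0,0,0]},{"hand":1,"travel":[0,0,-5],"angular":[0,0,0]},{"hand":1,"travel":[0,0,-9],"angular":[0,0,0]},{"hand":1,"travel":[0,0,-13],"angular":[0,0,0]},{"hand":1,"travel":[0,0,-14],"angular":[0,0,0]},{"hand":1,"travel":[0,0,-14],"angular":[0,0,0]},{"hand":1,"travel":[0,0,-14],"angular":[0,0,0]}]'
python3 - <<'E'
from h import *
w=ctrl.get_image("wrist");fr=np.ascontiguousarray(w["frame"][:,:,::-1])
for r,z in((38.5,82),(38.5,86),(33,116),(30.5,116)):cv2.polylines(fr,[proj(w,circ(r,z)+[435.5,-129,0]).round().astype(np.int32)],True,(0,255,0),1)
cv2.imwrite("pics/w4.png",fr)
P=np.vstack([cup("cup_large",False)+[0,0,24]])
b=ctrl.regions_of("wrist","cup_large")
if b: print("cup",b[0]["confidence"],fit([(w,b[0]["region"])],P,(435.5,-129),2,S=2))
r=ctrl.regions_of("wrist","receiver")
if r: print("rec",r[0]["confidence"],fit([(w,r[0]["region"]|(b[0]["region"] if b else False))],np.vstack([P,circ(38.5,2)]),(435.5,-129),2,S=2))
o,a=stand_cup(643,179,3)
print(np.round(ctrl.read_state()["qpos"],2));go(o+150*a,toolR(3,30))
E
```

```text
clock: 11.55
eef_pos: [436.5, -128.9, 91.9]
tool_rot: [3.139, 0.001, 1.572]
force: [-0.1, -0.1, 0.4]
width: 85.7
clock: 12.25
eef_pos: [435.3, -129.3, 231.0]
tool_rot: [3.141, 0.001, 1.571]
force: [0.1, -1.2, -0.9]
width: 85.2
cup 0.89 (array([ 433.95719697, -130.68458292]), np.float64(0.021661745633157703))
rec 0.56 (array([ 433.6510369 , -130.69290248]), np.float64(0.025960804275897198))
[ 0.99  0.57 -1.13  2.02  0.64  0.96  1.1 ]
travel [30.46, 15.02, 6.9] angular [-30.0, 0.8, -2.9] dist 347.0 target [585.0, 176.0, 162.0] w 85.5 t 12.4
```

View pics/w4.png

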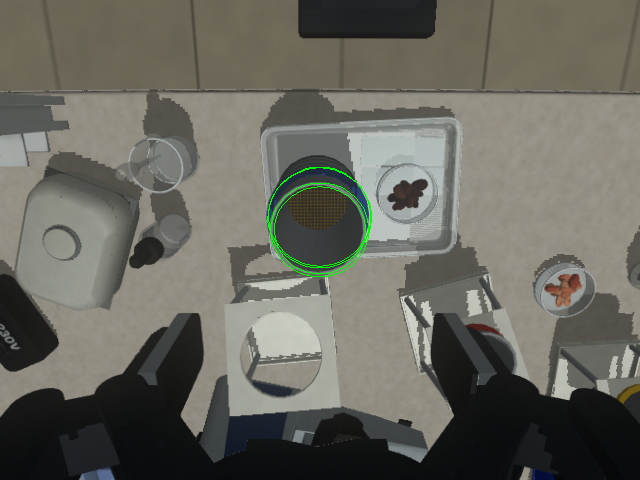

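The view shows the large cup seated in the receiver, with its rim ring at (320,225) and the blue collar just under the green circle. The fit puts it at (434,-130.5). Next is the medium cup.

```bash
python3 -m creep '[{"hand":1,"travel":[4,1,0],"angular":[0,0,0]},{"hand":1,"travel":[8,3,0],"angular":[-5,0,0]},{"hand":1,"travel":[13,6,0],"angular":[-10,0.2,-1]},{"hand":1,"travel":[18,9,0],"angular":[-15,0.4,-1.5]},{"hand":1,"travel":[23,12,2],"angular":[-22,0.6,-2]},{"hand":1,"travel":[28,15,5],"angular":[-30,0.8,-2.9]},{"hand":1,"travel":[30.5,15,6.9],"angular":[-30,0.8,-2.9]},{"hand":1,"travel":[30.5,15,6.9],"angular":[-30,0.8,-2.9]},{"hand":1,"travel":[30.5,15,6.9],"angular":[-30,0.8,-2.9]},{"hand":1,"travel":[30.5,15,6.9],"angular":[-30,0.8,-2.9]},{"hand":1,"travel":[30.5,15,6.9],"angular":[-30,0.8,-2.9]},{"hand":1,"travel":[30.5,15,6.9],"angular":[-30,0.8,-2.9]},{"hand":1,"travel":[30.5,15,6.9],"angular":[-30,0.8,-2.9]}]'
python3 look.py medium 643 179 3 w5.png
python3 - <<'E'
from h import *
o,a=stand_cup(643,179,3);go(o+65*a,toolR(3,30))
E
```

```text
clock: 13.7
eef_pos: [584.6, 174.7, 161.5]
tool_rot: [2.619, 0.001, 1.622]
force: [0.5, -0.0, -0.0]
width: 85.4
[(0.75, 14412), (0.78, 9925), (0.26, 6352)]
cup [639.3 177.9   9.1] 0.053
all [642.8 176.1   2.8] 0.02
{'clock': 13.85, 'eef_pos': [585.07, 174.88, 162.15], 'force': [0.07, 0.1, -0.07], 'qpos': [0.05, 0.64, -0.73, 2.17, 1.71, 0.61, -0.41]}
travel [0.11, -0.02, 8.54] angular [0.0, 0.0, -0.0] dist 85.0 target [628.0, 178.0, 88.0] w 85.6 t 13.85
```

```bash
python3 -m creep '[{"hand":1,"travel":[0,0,2.8],"angular":[0,0,0]},{"hand":1,"travel":[0,0,5.6],"angular":[0,0,0]},{"hand":1,"travel":[0,0,8.2],"angular":[0,0,0]},{"hand":1,"travel":[0,0,8.2],"angular":[0,0,0]},{"hand":1,"travel":[0,0,8.2],"angular":[0,0,0]}]'
python3 look.py medium 643 177.5 3 w6.png
```

```text
clock: 14.35
eef_pos: [625.7, 176.5, 91.2]
tool_rot: [2.618, -0.0, 1.621]
force: [-0.6, 0.5, -0.4]
width: 85.3
[(0.67, 28476), (0.79, 23525), (0.67, 10892)]
cup [640.2 177.5   7.5] 0.068
all [642.  176.2   3.2] 0.027
{'clock': 14.5, 'eef_pos': [626.03, 177.22, 92.71], 'force': [0.39, -0.06, 0.54], 'qpos': [0.04, 0.81, -0.69, 2.11, 1.9, 0.67, -0.52]}
```

View pics/w6.png

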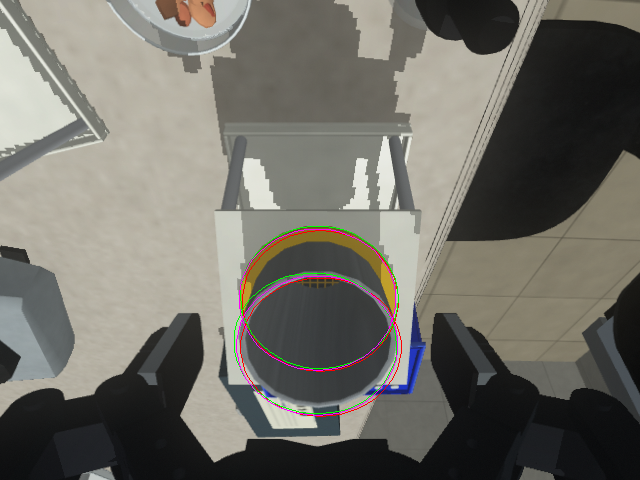

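The view shows the yellow cup's rim centred at (318,338) between the pads. It sits about 3 mm deeper than the model, so I'll go 7 mm further before closing.

```bash
python3 -m creep '[{"hand":1,"travel":[0,0,0.4],"angular":[0,0,0]},{"hand":1,"travel":[0,0,0.8],"angular":[0,0,0]},{"hand":1,"travel":[0,0,0.8],"angular":[0,0,0]}]'
python3 -m creep '[{"hand":0,"travel":[0,0,0],"angular":[0,0,0]},{"hand":0,"travel":[0,0,0],"angular":[0,0,0]},{"hand":0,"travel":[0,0,0],"angular":[0,0,0]},{"hand":0,"travel":[0,0,0],"angular":[0,0,0]},{"hand":0,"travel":[0,0,0],"angular":[0,0,0]},{"hand":0,"travel":[0,0,0],"angular":[0,0,0]},{"hand":0,"travel":[0,0,0],"angular":[0,0,0]}]'
python3 -m creep '[{"hand":0,"travel":[0,0,-0.7],"angular":[0,0,0]},{"hand":0,"travel":[0,0,-1.5],"angular":[0,0,0]},{"hand":0,"travel":[0,0,-1.5],"angular":[0,0,0]}]'
```

```text
clock: 14.8
eef_pos: [630.3, 177.3, 85.8]
tool_rot: [2.615, -0.0, 1.622]
force: [-0.5, -0.0, -0.3]
width: 85.7
clock: 15.5
eef_pos: [630.0, 178.0, 86.0]
tool_rot: [2.615, -0.001, 1.624]
force: [-3.8, 1.4, 5.7]
width: 54.0
clock: 15.8
eef_pos: [622.3, 177.3, 99.8]
tool_rot: [2.615, -0.0, 1.623]
force: [-0.3, 0.1, -1.2]
width: 54.4
```

```bash
python3 -m creep '[{"hand":0,"travel":[0,0,-1.5],"angular":[0,0,0]},{"hand":0,"travel":[0,0,-3],"angular":[0,0,0]},{"hand":0,"travel":[0,0,-4.5],"angular":[0,0,0]},{"hand":0,"travel":[0,0,-6],"angular":[0,0,0]},{"hand":0,"travel":[0,0,-7],"angular":[0,0,0]},{"hand":0,"travel":[0,0,-7],"angular":[0,0,0]}]'
python3 - <<'E'
from h import *
s=ctrl.read_state();print(np.round(s["qpos"],2),s["eef_pos"],s["force"],s["width"])
go(np.array([585,178,260]),toolR(0,0))
go(np.array([434,-130.3,58+65+135]),toolR(0,0))
E
```

```text
clock: 16.4
eef_pos: [587.2, 175.6, 161.5]
tool_rot: [2.613, -0.0, 1.624]
force: [0.6, -1.0, -1.0]
width: 54.2
[ 0.04  0.64 -0.72  2.17  1.72  0.61 -0.42] [587.24593099 175.58039054 161.54639209] [ 0.567624   -0.98208622 -0.97751451] 54.15410557813256
travel [0.26, 4.78, -8.61] angular [30.3, -0.8, 2.9] dist 99.0 target [585, 178, 260] w 54.2 t 16.4
travel [-29.73, -9.73, -16.87] angular [30.3, -0.8, 2.9] dist 355.0 target [434.0, -130.0, 258.0] w 54.2 t 16.4
```

```bash
python3 -m creep '[{"hand":0,"travel":[0,1.5,-3],"angular":[0,0,0]},{"hand":0,"travel":[0,3,-6],"angular":[4,0,0]},{"hand":0,"travel":[0,4.8,-8.6],"angular":[10,0,0.5]},{"hand":0,"travel":[-4,3.5,-10],"angular":[15,0,1]},{"hand":0,"travel":[-9,1,-12],"angular":[20,-0.5,2]},{"hand":0,"travel":[-14,-2,-14],"angular":[25,-0.8,2.9]},{"hand":0,"travel":[-19,-5,-15],"angular":[30.3,-0.8,2.9]},{"hand":0,"travel":[-24,-8,-16],"angular":[30.3,-0.8,2.9]},{"hand":0,"travel":[-29.7,-9.7,-16.9],"angular":[30.3,-0.8,2.9]},{"hand":0,"travel":[-29.7,-9.7,-16.9],"angular":[30.3,-0.8,2.9]},{"hand":0,"travel":[-29.7,-9.7,-16.9],"angular":[30.3,-0.8,2.9]},{"hand":0,"travel":[-29.7,-9.7,-16.9],"angular":[30.3,-0.8,2.9]},{"hand":0,"travel":[-29.7,-9.7,-16.9],"angular":[30.3,-0.8,2.9]},{"hand":0,"travel":[-29.7,-9.7,-16.9],"angular":[30.3,-0.8,2.9]},{"hand":0,"travel":[-29.7,-9.7,-16.9],"angular":[30.3,-0.8,2.9]}]'
python3 lookp.py medium p3.png 434 -130.3 65
```

```text
clock: 17.9
eef_pos: [434.8, -128.7, 258.5]
tool_rot: [3.141, -0.001, 1.574]
force: [0.2, 0.1, -0.5]
width: 54.4
side cup upright fit xy [ 431.7 -138.7] 0.04 expected [ 434.8 -128.6  193.5]
top cup upright fit xy [ 419.3 -119.6] 0.799 expected [ 434.8 -128.6  193.5]
qpos [ 0.96  0.48 -1.05  1.99  0.51  0.97  1.23]
travel [-0.05, -0.02, -0.01] angular [-0.0, 0.0, -0.1] dist 1.0 target [434.0, -130.0, 259.0] w 54.2 t 18.3
axis tilt deg 0.04 force [ 0.2  0.1 -0.5] pos [ 434.8 -128.7  258.5]
```

View pics/wrist_p3.png

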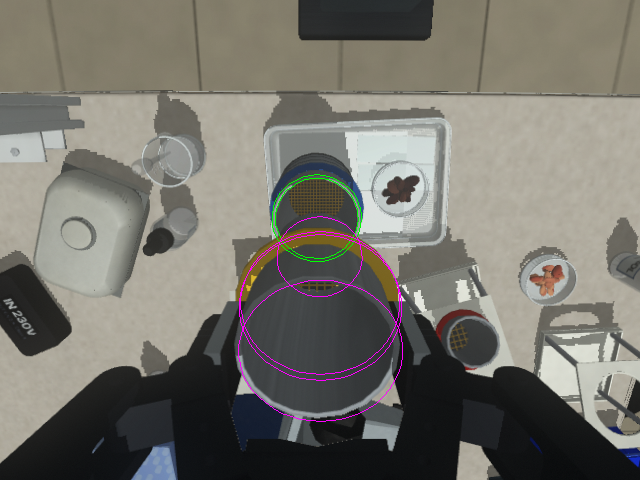

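The wrist view shows the large cup's rim on the green circle at (317,218), and the held yellow cup matches its predicted outline within 1 mm. I'll lower it.

```bash
python3 -m creep '[{"hand":0,"travel":[-0.1,0,3],"angular":[0,0,0]},{"hand":0,"travel":[-0.1,0,6],"angular":[0,0,0]},{"hand":0,"travel":[-0.1,0,7.5],"angular":[0,0,0]},{"hand":0,"travel":[-0.1,0,9],"angular":[0,0,0]},{"hand":0,"travel":[-0.1,0,10.5],"angular":[0,0,0]},{"hand":0,"travel":[-0.1,0,11.7],"angular":[0,0,0]},{"hand":0,"travel":[-0.1,0,12.6],"angular":[0,0,0]},{"hand":0,"travel":[-0.1,0,13],"angular":[0,0,0]},{"hand":0,"travel":[-0.1,0,13],"angular":[0,0,0]}]'
python3 -m creep '[{"hand":0,"travel":[0,0,0.2],"angular":[0,0,0]},{"hand":0,"travel":[0,0,0.3],"angular":[0,0,0]},{"hand":0,"travel":[0,0,0.3],"angular":[0,0,0]}]'
```

```text
clock: 19.2
eef_pos: [434.2, -130.7, 128.2]
tool_rot: [-3.141, -0.0, 1.572]
force: [0.5, 1.0, -0.7]
width: 54.1
clock: 19.5
eef_pos: [434.4, -130.8, 125.4]
tool_rot: [3.142, -0.0, 1.572]
force: [-0.0, -0.7, -1.0]
width: 53.9
```

```bash
python3 -m creep '[{"hand":0,"travel":[0,0,0.15],"angular":[0,0,0]},{"hand":0,"travel":[0,0,0.25],"angular":[0,0,0]},{"hand":0,"travel":[0,0,0.25],"angular":[0,0,0]}]'
python3 -m creep '[{"hand":0,"travel":[0,0,0.15],"angular":[0,0,0]},{"hand":0,"travel":[0,0,0.2],"angular":[0,0,0]}]'
```

```text
clock: 19.8
eef_pos: [434.4, -130.8, 122.9]
tool_rot: [3.142, -0.0, 1.572]
force: [-0.3, -0.4, -0.9]
width: 54.3
clock: 20.0
eef_pos: [434.4, -130.7, 120.8]
tool_rot: [3.142, -0.0, 1.572]
force: [0.2, 0.3, -1.1]
width: 53.9
```

```bash
python3 -m creep '[{"hand":0,"travel":[0,0,0.15],"angular":[0,0,0]},{"hand":0,"travel":[0,0,0.2],"angular":[0,0,0]},{"hand":0,"travel":[0,0,0.2],"angular":[0,0,0]}]'
```

```text
clock: 20.3
eef_pos: [434.9, -130.6, 119.0]
tool_rot: [3.141, -0.0, 1.572]
force: [0.5, 0.2, 2.7]
width: 54.2
```

```bash
python3 -m creep '[{"hand":0,"travel":[0,0,0.15],"angular":[0,0,0]},{"hand":0,"travel":[0,0,0.15],"angular":[0,0,0]}]'
```

```text
clock: 20.5
eef_pos: [435.3, -130.7, 118.0]
tool_rot: [3.14, 0.001, 1.572]
force: [-0.4, 0.6, 8.1]
width: 54.0
```

```bash
python3 -m creep '[{"hand":1,"travel":[0,0,-0.1],"angular":[0,0,0]},{"hand":1,"travel":[0,0,-0.1],"angular":[0,0,0]},{"hand":1,"travel":[0,0,-0.1],"angular":[0,0,0]},{"hand":1,"travel":[0,0,-0.1],"angular":[0,0,0]},{"hand":1,"travel":[0,0,-0.1],"angular":[0,0,0]}]'
python3 -m creep '[{"hand":1,"travel":[0,0,-2],"angular":[0,0,0]},{"hand":1,"travel":[0,0,-5],"angular":[0,0,0]},{"hand":1,"travel":[0,0,-9],"angular":[0,0,0]},{"hand":1,"travel":[0,0,-13],"angular":[0,0,0]},{"hand":1,"travel":[0,0,-14],"angular":[0,0,0]},{"hand":1,"travel":[0,0,-14],"angular":[0,0,0]},{"hand":1,"travel":[0,0,-14],"angular":[0,0,0]}]'
cat > chk.py <<'E'
from h import *
import sys
n=sys.argv[1];z=dict(large=24,medium=58,small=92)[n]
for c in("wrist","side"):
    w=ctrl.get_image(c);b=ctrl.regions_of(c,"cup_"+n)
    if not b: print(c,"none");continue
    for dz in(0,4,8): print(c,round(b[0]["confidence"],2),"dz",dz,*[np.round(q,3) for q in fit([(w,b[0]["region"])],cup("cup_"+n,False)+[0,0,z+dz],(434,-130.5),2,S=2)])
E
python3 chk.py medium
python3 - <<'E'
from h import *
o,a=stand_cup(571,12.5,17)
print(np.round(ctrl.read_state()["qpos"],2));go(o+150*a,toolR(17,30))
E
```

```text
clock: 21.0
eef_pos: [435.2, -130.8, 118.9]
tool_rot: [3.14, 0.001, 1.572]
force: [-0.5, -0.4, 0.1]
width: 85.5
clock: 21.7
eef_pos: [434.1, -131.0, 257.9]
tool_rot: [-3.141, 0.001, 1.572]
force: [0.8, -0.5, -0.7]
width: 85.4
wrist 0.89 dz 0 [ 431.72  -132.453] 0.032
wrist 0.89 dz 4 [ 430.538 -132.173] 0.061
wrist 0.89 dz 8 [ 430.232 -132.29 ] 0.087
side 0.9 dz 0 [ 432.769 -133.523] 0.054
side 0.9 dz 4 [ 434.396 -125.788] 0.068
side 0.9 dz 8 [ 436.34  -118.318] 0.082
[ 0.97  0.48 -1.05  1.99  0.51  0.96  1.24]
travel [12.59, 8.16, 9.6] angular [-29.8, 4.4, -16.5] dist 178.0 target [516.0, -4.0, 162.0] w 85.4 t 21.9
```

Both checks favour dz=0, so the medium cup is seated. Now the small cup.

```bash
python3 -m creep '[{"hand":1,"travel":[3,1.5,0],"angular":[0,0,0]},{"hand":1,"travel":[6,3.5,0],"angular":[-4,0.5,-3]},{"hand":1,"travel":[9,6,1],"angular":[-10,1.5,-6]},{"hand":1,"travel":[12.6,8,4],"angular":[-17,3,-10]},{"hand":1,"travel":[12.6,8.2,7],"angular":[-24,4,-14]},{"hand":1,"travel":[12.6,8.2,9.6],"angular":[-29.8,4.4,-16.5]},{"hand":1,"travel":[12.6,8.2,9.6],"angular":[-29.8,4.4,-16.5]},{"hand":1,"travel":[12.6,8.2,9.6],"angular":[-29.8,4.4,-16.5]},{"hand":1,"travel":[12.6,8.2,9.6],"angular":[-29.8,4.4,-16.5]},{"hand":1,"travel":[12.6,8.2,9.6],"angular":[-29.8,4.4,-16.5]}]'
python3 look.py small 571 12.5 17 w7.png
python3 - <<'E'
from h import *
o,a=stand_cup(571,12.5,17);go(o+65*a,toolR(17,30))
E
```

```text
clock: 22.9
eef_pos: [515.1, -3.5, 160.8]
tool_rot: [2.618, -0.001, 1.87]
force: [-1.1, -0.9, -0.2]
width: 85.3
[(0.9, 14299), (0.97, 7063)]
cup [566.8  11.1  22.8] 0.049
all [570.1  10.1  17. ] 0.022
{'clock': 23.05, 'eef_pos': [514.56, -4.24, 160.21], 'force': [0.49, 0.27, -0.42], 'qpos': [0.76, 0.66, -1.01, 2.39, 2.02, 0.44, -0.07]}
travel [-0.07, 0.18, 8.41] angular [-0.2, -0.1, -0.1] dist 84.0 target [556.0, 8.0, 88.0] w 85.3 t 23.05
```

```bash
python3 -m creep '[{"hand":1,"travel":[-0.15,0.1,2.8],"angular":[0,0,0]},{"hand":1,"travel":[-0.15,0.1,5.6],"angular":[0,0,0]},{"hand":1,"travel":[-0.15,0.1,8.6],"angular":[0,0,0]},{"hand":1,"travel":[-0.15,0.1,8.6],"angular":[0,0,0]},{"hand":1,"travel":[-0.15,0.1,8.6],"angular":[0,0,0]}]'
python3 look.py small 570.5 11.3 17 w8.png
python3 - <<'E'
from h import *
o,a=stand_cup(570.5,11.3,17);go(o+63*a,toolR(17,30))
E
```

```text
clock: 23.55
eef_pos: [556.5, 7.6, 85.9]
tool_rot: [2.623, -0.003, 1.868]
force: [-0.4, 1.1, -0.6]
width: 85.4
[(0.89, 29402), (0.3, 18206), (0.78, 18177)]
cup [567.6   9.3  15.8] 0.066
all [569.9  10.1  16.7] 0.028
{'clock': 23.7, 'eef_pos': [556.74, 6.88, 87.48], 'force': [-1.13, 0.2, 0.27], 'qpos': [0.68, 0.9, -0.99, 2.34, 2.17, 0.63, -0.14]}
travel [0.02, -0.06, 0.09] angular [-0.2, -0.0, -0.0] dist 1.0 target [557.0, 7.0, 86.0] w 85.4 t 23.7
```

```bash
python3 -m creep '[{"hand":0,"travel":[0,0,0.1],"angular":[0,0,0]},{"hand":0,"travel":[0,0,0.1],"angular":[0,0,0]},{"hand":0,"travel":[0,0,0.1],"angular":[0,0,0]},{"hand":0,"travel":[0,0,0.1],"angular":[0,0,0]},{"hand":0,"travel":[0,0,0.1],"angular":[0,0,0]},{"hand":0,"travel":[0,0,0.1],"angular":[0,0,0]},{"hand":0,"travel":[0,0,0.1],"angular":[0,0,0]},{"hand":0,"travel":[0,0,0.1],"angular":[0,0,0]}]'
python3 -m creep '[{"hand":0,"travel":[0,0,-0.7],"angular":[0,0,0]},{"hand":0,"travel":[0,0,-1.5],"angular":[0,0,0]},{"hand":0,"travel":[0,0,-1.5],"angular":[0,0,0]}]'
```

```text
clock: 24.5
eef_pos: [557.4, 6.4, 87.3]
tool_rot: [2.62, 0.001, 1.867]
force: [-3.7, -1.9, 6.4]
width: 43.0
clock: 24.8
eef_pos: [549.8, 4.0, 101.3]
tool_rot: [2.619, 0.002, 1.868]
force: [0.3, 0.3, -1.1]
width: 42.9
```

```bash
python3 -m creep '[{"hand":0,"travel":[0,0,-1.5],"angular":[0,0,0]},{"hand":0,"travel":[0,0,-3],"angular":[0,0,0]},{"hand":0,"travel":[0,0,-4.5],"angular":[0,0,0]},{"hand":0,"travel":[0,0,-6],"angular":[0,0,0]},{"hand":0,"travel":[0,0,-6.8],"angular":[0,0,0]},{"hand":0,"travel":[0,0,-6.8],"angular":[0,0,0]}]'
python3 - <<'E'
from h import *
s=ctrl.read_state();print(np.round(s["qpos"],2),s["eef_pos"],s["force"],s["width"])
go(np.array([500,-20,290]),toolR(0,0))
go(np.array([433.5,-131,92+62+135]),toolR(0,0))
E
```

```text
clock: 25.4
eef_pos: [517.4, -6.3, 161.0]
tool_rot: [2.619, 0.004, 1.867]
force: [-0.7, 0.1, -1.4]
width: 42.6
[ 0.76  0.66 -1.01  2.39  2.02  0.44 -0.07] [517.37258357  -6.25852274 161.01803948] [-0.66669547  0.10991246 -1.35602791] 42.640699400206245
travel [-0.85, 4.65, -12.2] angular [29.8, -4.2, 16.6] dist 131.0 target [500, -20, 290] w 42.6 t 25.4
travel [-9.53, -3.73, -16.88] angular [29.8, -4.2, 16.6] dist 197.0 target [434.0, -131.0, 289.0] w 42.6 t 25.4
```

```bash
python3 -m creep '[{"hand":0,"travel":[0,1.2,-3],"angular":[0,0,0]},{"hand":0,"travel":[-0.3,2.5,-6],"angular":[4,-0.5,2]},{"hand":0,"travel":[-0.6,3.6,-9],"angular":[9,-1.5,5]},{"hand":0,"travel":[-0.9,4.6,-12.2],"angular":[14,-2,8]},{"hand":0,"travel":[-3,2.5,-13.5],"angular":[20,-3,12]},{"hand":0,"travel":[-6,0,-15],"angular":[26,-4,15]},{"hand":0,"travel":[-9.5,-3.7,-16.9],"angular":[29.8,-4.2,16.6]},{"hand":0,"travel":[-9.5,-3.7,-16.9],"angular":[29.8,-4.2,16.6]},{"hand":0,"travel":[-9.5,-3.7,-16.9],"angular":[29.8,-4.2,16.6]},{"hand":0,"travel":[-9.5,-3.7,-16.9],"angular":[29.8,-4.2,16.6]},{"hand":0,"travel":[-9.5,-3.7,-16.9],"angular":[29.8,-4.2,16.6]}]'
python3 lookp.py small p4.png 433.5 -131 62
```

```text
clock: 26.5
eef_pos: [433.4, -130.0, 288.5]
tool_rot: [-3.14, -0.001, 1.574]
force: [0.7, 1.0, -1.2]
width: 42.9
side cup upright fit xy [ 432.1 -128.4] 0.049 expected [ 433.3 -130.   226.5]
top cup upright fit xy [ 419.7 -116.5] 0.838 expected [ 433.3 -130.   226.5]
qpos [ 1.03  0.46 -1.14  1.94  0.49  1.05  1.25]
travel [-0.05, 0.0, 0.07] angular [0.0, 0.1, -0.1] dist 1.0 target [434.0, -131.0, 289.0] w 42.8 t 26.9
axis tilt deg 0.1 force [ 0.7  1.  -1.2] pos [ 433.4 -130.   288.5]
```

```bash
python3 -m creep '[{"hand":0,"travel":[-0.1,0,3],"angular":[0,0,0]},{"hand":0,"travel":[-0.1,0,6],"angular":[0,0,0]},{"hand":0,"travel":[-0.1,0,7.5],"angular":[0,0,0]},{"hand":0,"travel":[-0.1,0,9],"angular":[0,0,0]},{"hand":0,"travel":[-0.1,0,10.5],"angular":[0,0,0]},{"hand":0,"travel":[-0.1,0,11.7],"angular":[0,0,0]},{"hand":0,"travel":[-0.1,0,12.6],"angular":[0,0,0]},{"hand":0,"travel":[-0.1,0,12.9],"angular":[0,0,0]},{"hand":0,"travel":[-0.1,0,12.9],"angular":[0,0,0]}]'
python3 -m creep '[{"hand":0,"travel":[0,0,0.15],"angular":[0,0,0]},{"hand":0,"travel":[0,0,0.25],"angular":[0,0,0]},{"hand":0,"travel":[0,0,0.25],"angular":[0,0,0]}]'
```

```text
clock: 27.8
eef_pos: [433.5, -131.4, 160.2]
tool_rot: [-3.141, -0.0, 1.573]
force: [-0.3, 0.3, -0.0]
width: 42.9
clock: 28.1
eef_pos: [433.5, -131.5, 157.8]
tool_rot: [-3.141, 0.0, 1.573]
force: [-0.4, -0.2, 0.3]
width: 43.4
```

```bash
python3 -m creep '[{"hand":0,"travel":[0,0,0.15],"angular":[0,0,0]},{"hand":0,"travel":[0,0,0.25],"angular":[0,0,0]},{"hand":0,"travel":[0,0,0.25],"angular":[0,0,0]}]'
python3 -m creep '[{"hand":0,"travel":[0,0,0.15],"angular":[0,0,0]},{"hand":0,"travel":[0,0,0.15],"angular":[0,0,0]}]'
```

```text
clock: 28.4
eef_pos: [433.6, -131.5, 155.3]
tool_rot: [-3.141, 0.0, 1.573]
force: [-0.5, -0.4, 0.0]
width: 43.0
clock: 28.6
eef_pos: [434.0, -131.6, 154.1]
tool_rot: [3.141, 0.0, 1.573]
force: [-0.1, -0.4, 4.2]
width: 43.0
```

```bash
python3 -m creep '[{"hand":0,"travel":[0,0,0.15],"angular":[0,0,0]},{"hand":0,"travel":[0,0,0.15],"angular":[0,0,0]}]'
```

```text
clock: 28.8
eef_pos: [434.5, -131.7, 153.1]
tool_rot: [3.14, 0.001, 1.573]
force: [-0.4, -1.0, 7.9]
width: 42.7
```

Stiff contact at the expected height. Releasing and rising clear.

```bash
python3 -m creep '[{"hand":1,"travel":[0,0,-0.1],"angular":[0,0,0]},{"hand":1,"travel":[0,0,-0.1],"angular":[0,0,0]},{"hand":1,"travel":[0,0,-0.1],"angular":[0,0,0]},{"hand":1,"travel":[0,0,-0.1],"angular":[0,0,0]},{"hand":1,"travel":[0,0,-0.1],"angular":[0,0,0]},{"hand":1,"travel":[0,0,-0.1],"angular":[0,0,0]}]'
python3 -m creep '[{"hand":1,"travel":[0,0,-2],"angular":[0,0,0]},{"hand":1,"travel":[0,0,-5],"angular":[0,0,0]},{"hand":1,"travel":[0,0,-9],"angular":[0,0,0]},{"hand":1,"travel":[0,0,-13],"angular":[0,0,0]},{"hand":1,"travel":[0,0,-14],"angular":[0,0,0]},{"hand":1,"travel":[0,0,-14],"angular":[0,0,0]},{"hand":1,"travel":[0,0,-14],"angular":[0,0,0]}]'
python3 -m creep '[{"hand":1,"travel":[10,8,0],"angular":[0,0,0]},{"hand":1,"travel":[20,14,0],"angular":[0,0,0]},{"hand":1,"travel":[28,14,0],"angular":[0,0,0]},{"hand":1,"travel":[28,14,0],"angular":[0,0,0]},{"hand":1,"travel":[28,14,0],"angular":[0,0,0]},{"hand":1,"travel":[28,14,0],"angular":[0,0,0]},{"hand":1,"travel":[28,14,0],"angular":[0,0,0]},{"hand":1,"travel":[28,14,0],"angular":[0,0,0]}]'
python3 chk.py small
python3 - <<'E'
from h import *
cr=[]
for c in("top","side"):
    w=ctrl.get_image(c);fr=np.ascontiguousarray(w["frame"][:,:,::-1])
    q=proj(w,[[433.5,-131,100]])[0].astype(int);h=70
    cr.append(cv2.resize(fr[max(0,q[1]-h):q[1]+h,q[0]-h:q[0]+h],(400,400),interpolation=cv2.INTER_CUBIC))
    for t in "receiver cup_large cup_medium cup_small brown_dish red_dish dropper_left dropper_right pipette_beaker marker".split():
        r=ctrl.spot_point(c,t);print(c,t,[(np.round(k["at"]).tolist(),round(k["confidence"],2)) for k in r[:1]])
cv2.imwrite("pics/end.png",np.hstack(cr))
E
```

```text
clock: 29.4
eef_pos: [434.5, -131.7, 154.0]
tool_rot: [3.14, 0.001, 1.573]
force: [0.3, 0.2, 0.2]
width: 85.6
clock: 30.1
eef_pos: [433.4, -131.9, 293.0]
tool_rot: [-3.141, 0.001, 1.572]
force: [-0.2, 0.4, -0.7]
width: 85.2
clock: 30.9
eef_pos: [572.0, 151.9, 290.3]
tool_rot: [-3.138, 0.0, 1.578]
force: [-0.1, 0.2, 0.2]
width: 85.5
wrist none
side 0.66 dz 0 [ 431.81  -132.025] 0.042
side 0.66 dz 4 [ 433.404 -122.297] 0.048
side 0.66 dz 8 [ 434.473 -113.503] 0.053
top receiver []
top cup_large []
top cup_medium []
top cup_small []
top brown_dish []
top red_dish []
top dropper_left [([518.0, 206.0, -1.0], 0.74)]
top dropper_right []
top pipette_beaker []
top marker [([407.0, 235.0, -1.0], 0.86)]
side receiver [([434.0, -129.0, -0.0], 0.93)]
side cup_large [([431.0, -45.0, -1.0], 0.32)]
side cup_medium []
side cup_small []
side brown_dish [([430.0, -46.0, 2.0], 0.65)]
side red_dish [([526.0, 121.0, -3.0], 0.64)]
side dropper_left [([514.0, 206.0, -1.0], 0.79)]
side dropper_right [([466.0, -267.0, 3.0], 0.87)]
side pipette_beaker [([517.0, 208.0, 1.0], 0.23)]
side marker [([401.0, 238.0, 3.0], 0.93)]
```

View pics/end.png

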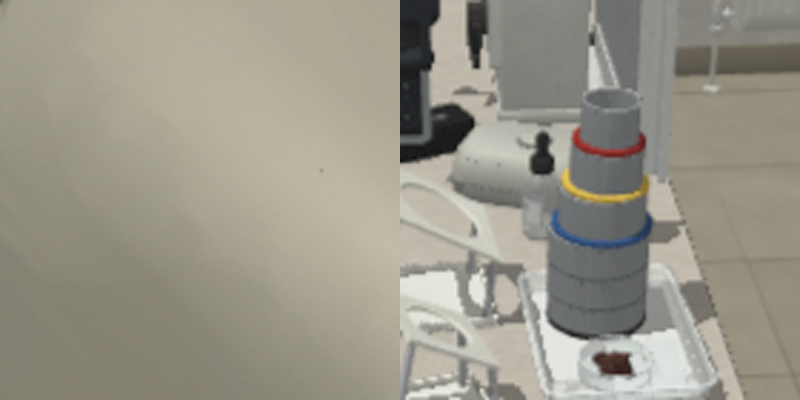

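The side view shows red (610,143), yellow (605,187) and blue (602,232) collars level and down on their rims, the stack straight, and the receiver in the tray. The arm hides the nest in the top view.

```bash
python3 -c "
from cell import ctrl
print(ctrl.read_state()['clock'],ctrl.finish_job())"
```

```text
the job is handed in; nothing more can be done
32.2 None
```

The nest is built and handed in at 32.2 s of the 64 s allowed. I drew each cup 75–85 mm out along its own axis and lowered it upright until it met firm contact: large into the receiver, then medium, then small.

**Seating:** Contact forces on lowering were about 17 N for the large cup and about 8 N each for the medium and small. The silhouette fits put the medium cup at its seated height from two cameras. The small cup could only be fitted from the side camera, where the seated height was again best but only by a narrow margin. The last side picture shows all three collars level and down on their rims, with the stack straight and the gripper well clear.

**Surroundings:** The receiver, the dishes, the dropper bottles and the marker read within about 5 mm of where they started.

**Checks that failed or disagreed:**
- In the final check the arm blocked the top camera's view of the nest, and the wrist camera did not find the small cup.
- The networks did not pick out the nested cups by name, giving only one false low-confidence match for the large.
- The final check also missed the pipette beaker. It was last seen standing in the wrist view before the medium cup was lowered, and the arm did not go near it afterwards.
- In the stand, the medium cup sat about 3 mm deeper than modelled. It then seated with the gripper about 5 mm lower than I had estimated.

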